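Stow the red sauce bottle and snap its cap on

TASK

Close up the red sauce: stand the open red bottle upright in the empty well of the steel bottle holder and let go of it, then press its red cap straight down over the spout until it clicks and sits fully home on the collar. Keep pressing firmly after the click and finish like that, still holding the cap pressed down on the bottle; do not let go. Keep the bottle upright all the way (it is open), and leave the other two sauces, the spice shaker and the dip pot where they stand.

Things in the scene. Friction and masses are not known exactly. Their poses are not given: they have to be found in the camera images.
- bottle: open red squeeze bottle, upright on the counter; origin: centre of its underside, z up, round about z. Red body 54 mm across to 86 mm, shoulder narrowing to 34 mm at 106 mm; white screw collar 38 mm across from 106 to 130 mm (grip it here from above); white spout base 24 mm across from 130 to 148 mm; cone from 22 to 7 mm across, tip at 168 mm. 0.21 to 0.35 kg
- bottle_seat (a point): centre of the flat top of the red bottle's white collar, 130 mm above the bottle's underside; the rim of the cap rests here when home. Above it stands the spout base, the cap's stud, with a snap bead of four sprung nubs, 30 mm across, 10 mm above this point
- cap: loose red cap on the counter, open end down; origin: centre of its open rim, z towards its flat closed top. 36 mm across, 46 high, hollow 42 deep, 24 g. The mouth narrows from 30 to a 26 mm lip. Pushed on, the lip meets the bead 11 mm short of home; the force rises to 5-12 N, drops (the bottle may hop up into a cap held still), then the rim lands hard. The cone centres it if a few mm off
- holder: stainless bottle holder fixed to the counter, 92 mm (its x) by 260 mm (its y), 66 mm high; origin: centre of its underside. Three round wells in a row along its y, 78 mm apart: 61 mm holes in the 6 mm top sheet, over a common floor 4 mm above the counter. Two wells hold other bottles, one is empty; which one varies
- well0 (a point): centre of the floor of the well at -78 mm along the holder's y
- well1 (a point): centre of the floor of the middle well
- well2 (a point): centre of the floor of the well at +78 mm along the holder's y
- yellow_bottle: closed yellow squeeze bottle standing in a well: same size as the red one, 176 mm high with its cap; origin: centre of its underside
- white_bottle: closed white squeeze bottle standing in a well: same size, 176 mm high with its cap; origin: centre of its underside
- shaker: spice shaker with a steel top on the counter, 53 mm across, 102 mm high; origin: centre of its underside
- dip_pot: cream dip pot with a black lid on the counter, 70 mm across, 43 mm high; origin: centre of its underside
Things that resemble listed ones, but are neither listed nor needed, are in the scene too. What is meant by the cap is not brown or green, and is the smaller of those in its own colour.

How it is judged:
By the outcome, as a careful person would: the job done as asked, in the order asked, and still so for the second after the job is handed in, while the arm keeps its last pose, push and grip.
It also fails if it takes over 61 s, if anything falls off the work surface, if the arm or the gripper's body presses on something with over 40 N, if the wrist force passes 120 N, or if a joint passes its speed limit or range.

ROBOT

A 6-joint arm with a two-finger parallel gripper is mounted at the origin on the work surface. World frame = base frame: x ahead of the robot, y to its left, z up, the work surface at z = 0. Lengths are in mm, angles in rad, forces in N, time in s.
With the tool pointing down it reaches from about 425 to 1125 mm from the base axis. Payload 14.9 kg.
Tool frame: the origin (TCP) lies at the very end of the fingers, on their centre line; the grasp point (between the pads) lies 19 mm behind it; z points along the fingers, y is the line along which they close (so a half turn about z gives the same grasp; the last joint's range is limited). The gripper opens to 91 mm and grips with 3 to 60 N. Pads are 32 mm wide; open, the fingers measure 118 mm over their backs; the gripper's body (76 mm by 178 mm) begins 60 mm behind the grasp point.
Start: joints at [-1.33, 0.379, 1.734, -0, 1.028, -0.033], TCP at [189.269, -673.94, 213.932] pointing down, gripper open.
Joint ranges: [-2.77, 2.77], [-0.74, 2.19], [0, 2.66], [-1.06, 4.2], [0.31, 2.87], [-3.08, 3.08]. Speed limits (rad/s): [1.89, 1.89, 2.39, 3.14, 3.14, 3.14].

INTERFACE

Orientations are given as a rotation vector (axis times angle).
In Python, from station import bot, grab_frame, calibration gives the robot as it stands.
- The arm moves only by the shell command python3 -m jog 'ROWS' [FORCE]. ROWS is JSON, a list that holds one entry, the list of rows, each a list of 5 numbers: the gripper command: -1 is fully open, 1 is shut, values between are in proportion, then the shift along the tool's x, y, z scaled (see below), then the turn about the tool's z scaled (see below). A call has 1 to 20 rows; each row shifts and turns the commanded pose from where the row before left it, along the tool's axes as they then stand; what a row does not reach is not made up. The controller multiplies each number of a shift by 0.2 m and each number of a turn by 60 degrees. A row lasts 1/10 s, in which the tool goes at most 50 mm and 8.59 degrees, less where a joint would pass 70% of its speed; a pose out of reach is approached as far as the arm can. A call with a number of a shift or a turn outside -1 to 1 is refused whole. A call with a gripper value outside its range is refused whole. The fingers move at their own pace and stop on an object; FORCE is the grip in N (left out, the last holds). Time passes only in rows, so rows that do not move let the fingers close. It gives the time, the measured TCP pose, the force, the opening and the grip force at its end, in the units of the state.
- bot.get_obs(): the state, without advancing time (a new reading comes with each control period).
- grab_frame(name): name is "scene" or "top" or "wrist"; returns (picture, depth): 400x640x3 uint8, blue, green, red; 400x640 float32, mm along the optical axis (not along the pixel's ray), 0 where there is no reading.
- calibration(name): a dict with "fx", "fy", "cx", "cy" (pixels), "rvec" (rotation vector, rad) and "tvec" (3), from world to camera coordinates, as OpenCV has them; the wrist camera has in their place "tool_from_camera" (4x4, takes a point from camera to tool coordinates, whose origin is the TCP and whose axes are the flange's). Camera axes: x right, y down, z forward; pixel columns grow to the right and rows downward; lengths in mm; the calibration is good to about 2 mm. A picture is of the moment at which its call begins: read the wrist's pose just before it. calibration takes no time and is no camera call.
- bot.finish_job(): hands the job in; it is judged then, once.
The state is a dict: "clock": time; "q": joint angles; "joint_velocities": joint speeds; "effort": joint torques, N m; "eef_pos": TCP position; "orientation": TCP orientation; "force": force on the tool from outside, world axes, zero at the start; "moment": the same for the moment, N m; "opening": opening from 0.0 (shut) to 1.0 (fully open); "finger_force": force on a finger pad.
Only numpy, scipy, OpenCV 4.12 (cv2) and the standard library are available. Lean on these libraries where they do the work, as an engineer would, in place of code of your own. Each camera call takes 0.05 s, during which the arm holds its last target. There are 200 camera calls.

## Working session

There is one attempt and no reset: what is moved stays moved. The work goes in short steps, Python scripts to look and compute and a shell command to move; the robot and the scene stay as the last step left them, time stands still between calls to the robot, and variables do not carry over. Pictures are saved under pics/ and viewed, at most 10 in all, crops included, and the job is handed in when it is done.

```bash
ls; mkdir -p pics; python3 - <<'E'
from station import bot, grab_frame, calibration
import cv2,numpy as np
o=bot.get_obs();print(o)
for n in ("scene","top"):
    p,d=grab_frame(n);cv2.imwrite(f"pics/{n}0.png",p);np.save(f"pics/{n}0.npy",d)
    c=calibration(n);R=cv2.Rodrigues(np.array(c["rvec"]))[0];print(n,c["fx"],c["cx"],-R.T@np.array(c["tvec"]),R[2])
print(calibration("wrist"))
E
```

```text
pics
{'clock': 0.0, 'q': array([-1.33028984e+00,  3.79445631e-01,  1.73477995e+00,  4.24162900e-05,
        1.02849573e+00, -3.32843390e-02]), 'joint_velocities': array([ 0.00019802, -0.00238337, -0.00111784,  0.00030533,  0.00172774,
       -0.00145341]), 'effort': array([-5.41480495e-04, -7.63735127e+01, -4.34375954e+01,  6.50151120e-02,
        4.25203156e-02, -8.04449201e-05]), 'eef_pos': array([ 189.18726934, -673.5343251 ,  213.26274646]), 'orientation': array([-3.11109018e+00, -4.28539803e-01,  1.26575583e-04]), 'force': array([ 0.21086579,  0.31372094, -1.39978494]), 'moment': array([0.0157718 , 0.01370257, 0.02455313]), 'finger_force': 0.0, 'opening': 1.0003435237837965}
scene 475.5578948938657 318.3443579892767 [957.35369501 676.27574829 760.57681548] [-0.38640738 -0.68227316 -0.62063893]
top 382.82920624952925 315.3744156863514 [453.15607778  -3.78027005 945.9967409 ] [ 0.11504405 -0.02379646 -0.99307532]
{'fx': 277.1361301735019, 'fy': 277.1361301735019, 'cx': 316.04694649623036, 'cy': 202.0809670725365, 'tool_from_camera': array([[ 3.17464610e-04, -9.69614231e-01, -2.44638801e-01,
         6.93321912e+01],
       [ 9.99999940e-01,  2.74710396e-04,  2.08885433e-04,
        -2.03057620e+00],
       [-1.35333467e-04, -2.44638853e-01,  9.69614260e-01,
        -1.71502379e+02],
       [ 0.00000000e+00,  0.00000000e+00,  0.00000000e+00,
         1.00000000e+00]])}
```

View pics/scene0.png

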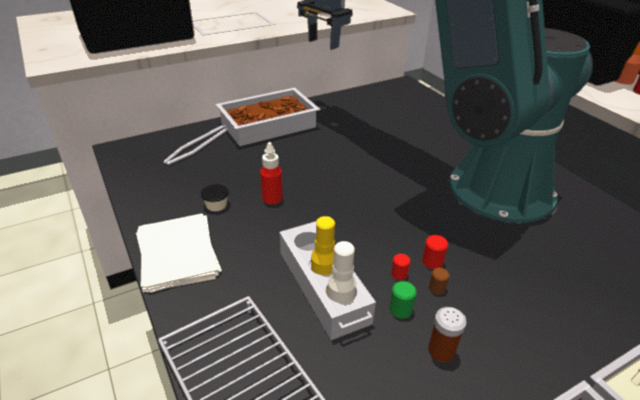

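View pics/top0.png

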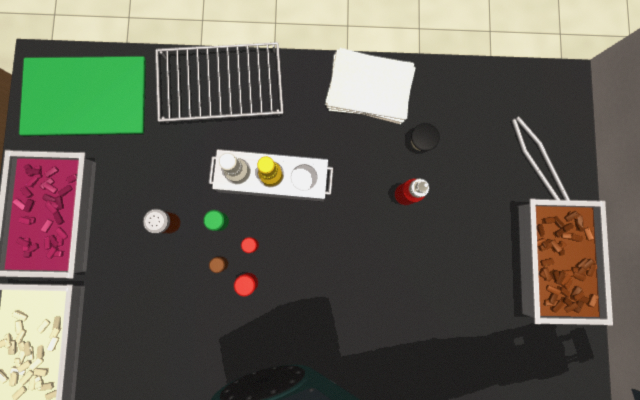

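Scene: red bottle at scene (271,180) / top (412,190). The empty well is at top (304,178), next to yellow (268,170) and white (234,167). Cap candidates in top are small red (249,245), large red (245,285), brown (217,265) and green (214,220). The small red one fits because it is the smaller of the two reds. I'll measure these and confirm in an enlarged crop.

```bash
cat > h.py <<'E'
import cv2,numpy as np
from station import bot,grab_frame,calibration
from scipy.spatial.transform import Rotation as Ro
def cam(n,o=None):
    c=calibration(n);K=np.array([[c["fx"],0,c["cx"]],[0,c["fy"],c["cy"]],[0,0,1]])
    if n=="wrist":
        T=np.eye(4);T[:3,:3]=Ro.from_rotvec(o["orientation"]).as_matrix();T[:3,3]=o["eef_pos"]
        M=T@c["tool_from_camera"];return K,M[:3,:3],M[:3,3]
    R=cv2.Rodrigues(np.array(c["rvec"]))[0];return K,R.T,-R.T@np.array(c["tvec"]).ravel()
def ray(C,uv,z):   # pixel onto plane z
    K,R,t=C;d=R@np.linalg.inv(K)@np.array([uv[0],uv[1],1.]);return t+d*(z-t[2])/d[2]
def cloud(C,D):
    K,R,t=C;v,u=np.mgrid[:D.shape[0],:D.shape[1]]
    P=np.stack([(u-K[0,2])/K[0,0]*D,(v-K[1,2])/K[1,1]*D,D],-1)@R.T+t;P[D<=0]=np.nan;return P
def red(p):
    h=cv2.cvtColor(p,cv2.COLOR_BGR2HSV);return (((h[...,0]<6)|(h[...,0]>174))&(h[...,1]>150)&(h[...,2]>90)).astype(np.uint8)
E
python3 - <<'E'
from h import *
for n in ("top","scene"):
    p=cv2.imread(f"pics/{n}0.png");C=cam(n);P=cloud(C,np.load(f"pics/{n}0.npy"))
    k,l,s,c=cv2.connectedComponentsWithStats(red(p))
    for i in range(1,k):
        if s[i,4]<60: continue
        Q=P[l==i];zt=np.nanpercentile(Q[:,2],95);T=Q[Q[:,2]>zt-6]
        print(n,c[i].round(),s[i,4],"ztop",zt.round(),"xy",((np.nanmin(T,0)+np.nanmax(T,0))/2).round(1),"size",(np.nanmax(T,0)-np.nanmin(T,0)).round())
    # spout: high points near bottle
    box=(slice(165,215),slice(385,445)) if n=="top" else (slice(135,170),slice(255,290))
    for lo,hi in((155,175),(110,133)):
        Q=P[box].reshape(-1,3);Q=Q[(Q[:,2]>lo)&(Q[:,2]<hi)];print(n,"bottle",lo,len(Q),np.median(Q,0).round(1) if len(Q) else "")
    m=((P[...,2]>58)&(P[...,2]<72)).astype(np.uint8)
    k,l,s,c=cv2.connectedComponentsWithStats(m)
    for i in range(1,k):
        if s[i,4]>800 and s[i,4]<20000:
            Q=P[l==i];(a,b,r)=cv2.minAreaRect(Q[:,:2].astype(np.float32));print(n,"rect",c[i].round(),s[i,4],np.round(a,1),np.round(b,1),r,np.nanmedian(Q[:,2]))
p=cv2.imread("pics/scene0.png")[220:320,370:500];cv2.imwrite("pics/crop.png",cv2.resize(p,None,fx=4,fy=4,interpolation=2))
p=cv2.imread("pics/top0.png")
g=cv2.cvtColor(p,cv2.COLOR_BGR2GRAY)
E
```

```text
top [409. 192.] 206 ztop 99.0 xy [ 571.9 -246.3   98.9] size [41. 36. 11.]
top [249. 245.] 223 ztop 47.0 xy [439.5 127.9  45.3] size [33. 35.  8.]
top [245. 285.] 419 ztop 62.0 xy [349.7 131.8  59.9] size [45. 45.  8.]
top bottle 155 41 [ 572.  -247.6  161.9]
top bottle 110 153 [ 567.1 -239.9  127.1]
top rect [ 42. 209.] 2215 [501.4 599.6] [284.8 184.3] 0.3862355351448059 65.87803235734282
top rect [273. 176.] 2623 [605.1  81.2] [260.2  92.7] 86.45065307617188 64.85178261998885
top rect [572. 263.] 2318 [ 420.8 -619.2] [284.4 184. ] 0.15475061535835266 63.7072504045405
top rect [ 54. 324.] 1119 [221.7 587.7] [242.3 158. ] 0.1577978879213333 65.81203361207815
scene [271. 185.] 714 ztop 99.0 xy [ 575.3 -243.    99.8] size [43. 36. 13.]
scene [435. 251.] 689 ztop 62.0 xy [349.5 132.8  60.2] size [45. 46.  8.]
scene [400. 266.] 399 ztop 47.0 xy [438.5 129.2  44.7] size [37. 33.  7.]
scene bottle 155 32 [ 575.1 -247.1  161.5]
scene bottle 110 154 [ 579.6 -237.9  124.4]
scene rect [216.  79.] 1390 [ 350.6 -901.1] [  26.3 1398.6] 89.9809799194336 65.02822733713668
scene rect [266. 107.] 802 [ 419.2 -619. ] [190.8 287.6] 89.85893249511719 65.44920621276134
scene rect [325. 278.] 2308 [604.8  81.5] [263.4  94. ] 86.52684020996094 65.27042922177236
```

View pics/crop.png

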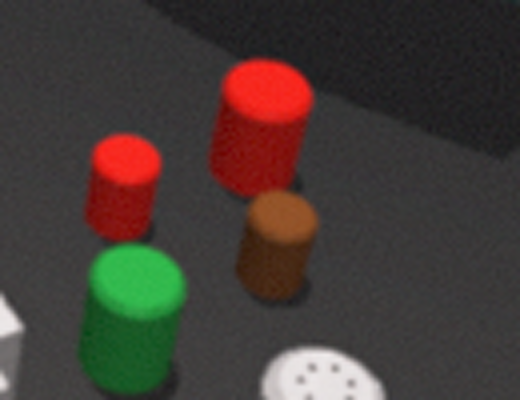

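The crop shows the small red cap at crop (125,187). It measures 36 mm across with its top at z≈46, which matches. The large red one (62 high, 45 wide), the green and the brown are decoys. Cap ≈ (439,128.5), bottle ≈ (573.5,-247), empty well ≈ (600,3.5). The fingers will close across the holder (yaw about -3.5°).

```bash
cat > go.py <<'E'
import sys
from h import *
x,y,z=map(float,sys.argv[1:4]);yaw=float(sys.argv[4]) if len(sys.argv)>4 else -3.5
o=bot.get_obs();R=Ro.from_rotvec(o["orientation"]).as_matrix()
d=R.T@(np.array([x,y,z])-o["eef_pos"])/200
a=np.degrees(np.arctan2(R[1,1],R[0,1]))
print("t",round(o["clock"],2),"pos",o["eef_pos"].round(1),"shift units",d.round(3),"turn units",round(-((yaw-a+90)%180-90)/60,3),"tilt",R[2].round(3),"q",o["q"].round(2),"F",o["force"].round(1),"op",round(o["opening"],3),"ff",round(o["finger_force"],1))
E
python3 -m jog '[[[-0.2,0,0,-0.1,-0.131],[-0.2,0,0,0,-0.131],[-0.2,0,0,0,-0.131],[-0.2,0,0,0,-0.131],[-0.2,0,0,0,-0.131],[-0.2,0,0,0,-0.131],[-0.2,0,0,0,-0.131],[-0.2,0,0,0,-0.131],[-0.2,0,0,0,-0.131],[-0.2,0,0,0,0]]]'; python3 go.py 573.5 -246.5 230
```

```text
clock: 1.1
eef_pos: [189.2, -673.7, 233.6]
orientation: [-2.287, -2.153, -0.0]
force: [-0.2, -0.2, 0.6]
opening: 0.6
finger_force: 0.0
t 1.1 pos [ 189.2 -673.7  233.6] shift units [2.248 1.79  0.019] turn units 0.001 tilt [ 0.001 -0.    -1.   ] q [-1.33  0.36  1.72  0.    1.06 -1.27] F [-0.2 -0.2  0.6] op 0.6 ff 0.0
```

```bash
python3 -m jog '[[[-0.1,0.187,0.149,0,0],[-0.1,0.187,0.149,0,0],[-0.1,0.187,0.149,0,0],[-0.1,0.187,0.149,0,0],[-0.1,0.187,0.149,0,0],[-0.1,0.187,0.149,0,0],[-0.1,0.187,0.149,0,0],[-0.1,0.187,0.149,0,0],[-0.1,0.187,0.149,0,0],[-0.1,0.187,0.149,0,0],[-0.1,0.187,0.149,0,0],[-0.1,0.187,0.149,0,0],[-0.1,0,0,0,0],[-0.1,0,0,0,0]]]'; python3 go.py 573.5 -246.5 105; python3 - <<'E'
from h import *
o=bot.get_obs();p,d=grab_frame("wrist");cv2.imwrite("pics/w1.png",p);np.save("pics/w1.npy",d)
C=cam("wrist",o);P=cloud(C,d)
for lo,hi in((160,172),(150,172),(132,147),(126,132),(107,128)):
    m=(P[...,2]>lo)&(P[...,2]<hi)&(np.hypot(P[...,0]-573,P[...,1]+246)<40);Q=P[m]
    v,u=np.nonzero(m);print(lo,len(Q),Q.min(0).round(1) if len(Q) else "",Q.max(0).round(1) if len(Q) else "",np.median(u) if len(Q) else"",np.median(v) if len(Q) else "")
E
```

```text
clock: 2.5
eef_pos: [574.4, -247.5, 233.6]
orientation: [-2.291, -2.149, 0.001]
force: [0.0, -0.4, 1.4]
opening: 0.547
finger_force: 0.0
t 2.5 pos [ 574.4 -247.5  233.6] shift units [ 0.005 -0.004  0.643] turn units -0.003 tilt [ 0.    -0.001 -1.   ] q [-0.44  0.24  1.88 -0.    1.02 -0.38] F [ 0.  -0.4  1.4] op 0.547 ff 0.0
160 159 [ 566.9 -255.4  160.4] [ 579.8 -242.6  170.5] 315.0 213.0
150 362 [ 563.5 -258.1  150. ] [ 583.9 -238.7  170.5] 315.0 210.0
132 125 [ 558.  -264.2  132. ] [ 588.8 -232.9  147. ] 316.0 198.0
126 466 [ 554.4 -268.1  126.2] [ 592.9 -229.5  132. ] 315.5 197.0
107 139 [ 554.  -268.1  108.7] [ 593.1 -229.3  127.9] 316.0 188.0
```

View pics/w1.png

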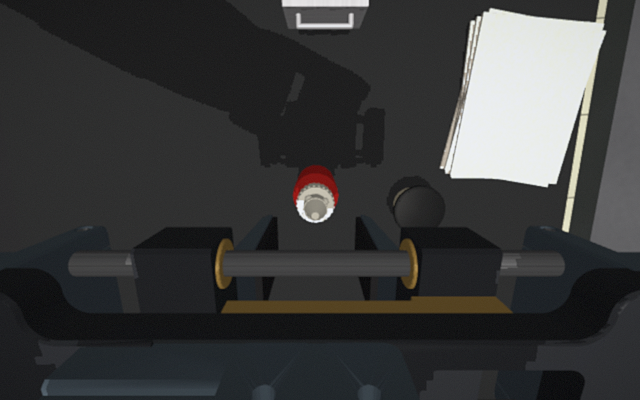

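The wrist view shows the collar at (315,197), centred at (573.6,-248.8). It is 38.6 mm across with its top near 130, as stated. The black dip pot is clear at (415,205).

```bash
python3 -m jog '[[[-0.1,-0.006,-0.004,0.15,0],[-0.1,0,0,0.2,0],[-0.1,0,0,0.2,0],[-0.1,0,0,0.09,0],[-0.1,0,0,0,0],[0.3,0,0,0,0],[1,0,0,0,0],[1,0,0,0,0],[1,0,0,0,0],[1,0,0,0,0],[1,0,0,0,0]]]' 35; python3 go.py 600.2 3.5 109
```

```text
clock: 3.65
eef_pos: [574.0, -250.0, 107.5]
orientation: [2.288, 2.15, 0.001]
force: [-1.7, -1.8, 8.8]
opening: 0.408
finger_force: 35.0
t 3.65 pos [ 574.  -250.   107.5] shift units [ 1.273  0.052 -0.009] turn units -0.001 tilt [-0.001  0.002 -1.   ] q [-0.45  0.41  1.93 -0.    0.8  -0.39] F [-1.7 -1.8  8.8] op 0.408 ff 35.0
```

```bash
python3 -m jog '[[[1,0,0,-0.02,0],[1,0,0,-0.05,0],[1,0,0,-0.1,0],[1,0,0,-0.1,0],[1,0,0,-0.1,0],[1,0,0,-0.08,0],[1,0,0,-0.03,0],[1,0,0,0,0]]]' 40; python3 go.py 600.2 3.5 200
```

```text
clock: 4.45
eef_pos: [573.6, -249.6, 202.8]
orientation: [2.289, 2.15, 0.001]
force: [0.2, 0.3, -4.1]
opening: 0.407
finger_force: 40.0
t 4.45 pos [ 573.6 -249.6  202.8] shift units [1.271 0.054 0.014] turn units -0.001 tilt [-0.001  0.001 -1.   ] q [-0.45  0.28  1.9  -0.    0.97 -0.39] F [ 0.2  0.3 -4.1] op 0.407 ff 40.0
```

```bash
python3 -m jog '[[[1,0.05,0,0,0],[1,0.1,0.01,0,0],[1,0.15,0.01,0,0],[1,0.15,0.01,0,0],[1,0.15,0.01,0,0],[1,0.15,0.01,0,0],[1,0.15,0,0,0],[1,0.15,0,0,0],[1,0.12,0,0,0],[1,0.08,0,0,0],[1,0.02,0,0,0],[1,0,0,0,0],[1,0,0,0,0]]]'; python3 go.py 600.2 3.5 200; python3 - <<'E'
from h import *
o=bot.get_obs();p,d=grab_frame("wrist");cv2.imwrite("pics/w2.png",p)
for n in ("top","scene"):
    q,D=grab_frame(n);cv2.imwrite(f"pics/{n}2.png",q);P=cloud(cam(n),D)
    m=(red(q)>0)&(np.hypot(P[...,0]-600,P[...,1]-3)<60)&(P[...,2]>70);Q=P[m]
    print(n,len(Q),Q.min(0).round(1),Q.max(0).round(1))
    b=(slice(140,215),slice(270,345)) if n=="top" else (slice(220,275),slice(282,345))
    cv2.imwrite(f"pics/{n}2c.png",cv2.resize(q[b],None,fx=6,fy=6,interpolation=2))
E
```

```text
clock: 5.75
eef_pos: [598.9, 2.8, 201.7]
orientation: [-2.29, -2.151, 0.001]
force: [0.2, -0.3, -3.2]
opening: 0.406
finger_force: 40.0
t 5.75 pos [598.9   2.8 201.7] shift units [0.004 0.006 0.008] turn units -0.002 tilt [-0. -0. -1.] q [-0.03  0.24  1.95 -0.    0.95  0.03] F [ 0.2 -0.3 -3.2] op 0.406 ff 40.0Traceback (most recent call last):
  File "<stdin>", line 6, in <module>
    return umr_minimum(a, axis, None, out, keepdims, initial, where)
ValueError: zero-size array to reduction operation minimum which has no identity
```

```bash
python3 - <<'E'
from h import *
q,D=grab_frame("scene");cv2.imwrite("pics/scene2.png",q);C=cam("scene");P=cloud(C,D)
m=(red(q)>0)&(np.hypot(P[...,0]-600,P[...,1]-3)<70)&(P[...,2]>85)
v,u=np.nonzero(m);Q=P[m];print(len(Q),Q.min(0).round(1),Q.max(0).round(1),u.min(),u.max(),v.min(),v.max())
# body circle fit, radius 27 (slices of the cylinder)
from scipy.optimize import least_squares
for lo,hi in((98,120),(120,145),(145,170)):
    S=Q[(Q[:,2]>lo)&(Q[:,2]<hi)]
    if len(S)>20: print(lo,len(S),least_squares(lambda c:np.hypot(S[:,0]-c[0],S[:,1]-c[1])-27,[600,3],loss="soft_l1").x.round(1))
E
```

```text
915 [574.8 -16.5  97.5] [626.7  31.2 201. ] 296 321 192 237
98 138 [598.1   2.2]
120 177 [598.2   2.1]
145 242 [598.6   2. ]
```

View pics/scene2.png

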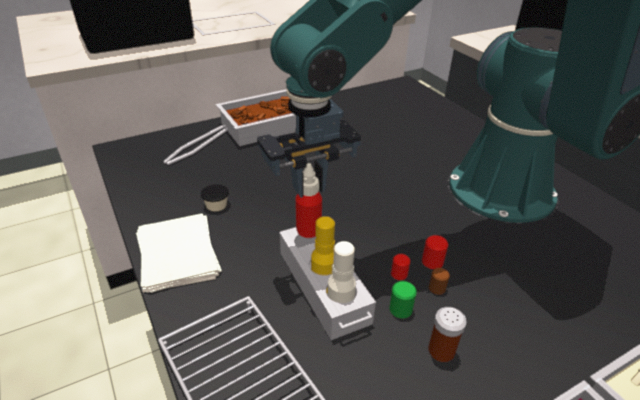

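The bottle hangs upright over the empty well at scene (309,213). Its axis is at (598.3,2.1) and the well at (600.2,3.5). I'll correct by +2/+1.4 mm and lower.

```bash
python3 -m jog '[[[1,0.007,0.009,0.04,0],[1,0,0,0.06,0],[1,0,0,0.06,0],[1,0,0,0.06,0],[1,0,0,0.06,0],[1,0,0,0.06,0],[1,0,0,0.04,0],[1,0,0,0.03,0],[1,0,0,0,0],[1,0,0,0,0]]]'; python3 go.py 600.2 3.5 111.5
```

```text
clock: 6.9
eef_pos: [601.2, 4.7, 120.2]
orientation: [2.289, 2.151, 0.0]
force: [-0.2, 0.0, -3.5]
opening: 0.405
finger_force: 40.0
t 6.9 pos [601.2   4.7 120.2] shift units [-0.006 -0.005  0.043] turn units -0.001 tilt [ 0.  0. -1.] q [-0.03  0.35  1.98 -0.    0.81  0.03] F [-0.2  0.  -3.5] op 0.405 ff 40.0
```

```bash
python3 -m jog '[[[1,-0.002,-0.002,0.015,0],[1,0,0,0.015,0],[1,0,0,0.008,0],[1,0,0,0.005,0],[1,0,0,0,0],[1,0,0,0,0]]]'; python3 go.py 600.2 3.5 111.5
```

```text
clock: 7.5
eef_pos: [600.6, 4.4, 111.5]
orientation: [2.29, 2.151, 0.0]
force: [-1.5, -0.0, 1.0]
opening: 0.408
finger_force: 40.0
t 7.5 pos [600.6   4.4 111.5] shift units [-0.004 -0.002  0.   ] turn units -0.001 tilt [-0.  0. -1.] q [-0.03  0.37  1.98 -0.    0.8   0.03] F [-1.5 -0.   1. ] op 0.408 ff 40.0
```

On the floor. I'll open, rise straight up and check.

```bash
python3 -m jog '[[[0.1,0,0,0,0],[0,0,0,0,0],[-0.15,0,0,0,0],[-0.15,0,0,0,0],[-0.15,0,0,0,0],[-0.15,0,0,-0.05,0],[-0.15,0,0,-0.1,0],[-0.15,0,0,-0.2,0],[-0.15,0,0,-0.2,0],[-0.15,0,0,-0.1,0],[-0.15,0,0,0,0],[-0.15,0,0,0,0]]]'; python3 go.py 439 128.5 230; python3 - <<'E'
from h import *
o=bot.get_obs();p,d=grab_frame("wrist");cv2.imwrite("pics/w3.png",p)
P=cloud(cam("wrist",o),d);c=o["eef_pos"]
for lo,hi in((165,176),(130,136),(112,136)):
    m=(P[...,2]>lo)&(P[...,2]<hi)&(np.hypot(P[...,0]-600,P[...,1]-3.5)<27);Q=P[m]
    if len(Q): print(lo,len(Q),Q.min(0).round(1),Q.max(0).round(1))
q,D=grab_frame("scene");cv2.imwrite("pics/scene3.png",q)
E
```

```text
clock: 8.7
eef_pos: [600.5, 4.4, 241.6]
orientation: [2.289, 2.151, 0.001]
force: [-0.5, -0.0, -0.4]
opening: 0.574
finger_force: 0.0
t 8.7 pos [600.5   4.4 241.6] shift units [ 0.569 -0.844  0.057] turn units -0.001 tilt [ 0.     0.001 -1.   ] q [-0.03  0.19  1.92 -0.    1.03  0.03] F [-0.5 -0.  -0.4] op 0.574 ff 0.0
165 139 [594.1   0.6 165.2] [606.3  12.  174.4]
130 464 [580.6 -13.4 130.2] [619.6  25.6 136. ]
112 551 [580.6 -13.4 114.1] [619.9  25.6 136. ]
```

View pics/w3.png

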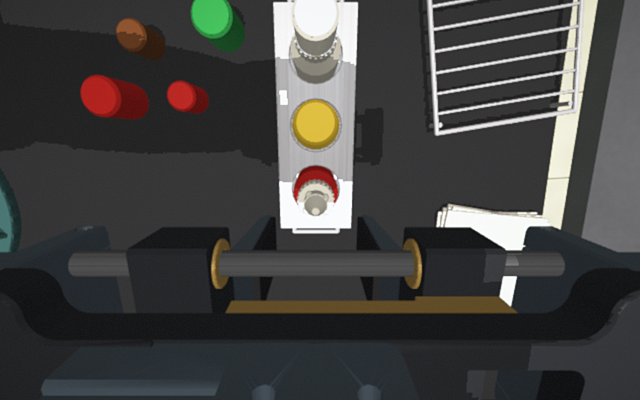

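The bottle stands upright in the well at wrist (316,197), axis ≈ (600.2,6). Small cap is at wrist (182,97). Next I'll go over the cap.

```bash
python3 -m jog '[[[-0.15,0.114,-0.169,0,0],[-0.15,0.114,-0.169,0,0],[-0.15,0.114,-0.169,0,0],[-0.15,0.114,-0.169,0,0],[-0.15,0.114,-0.169,0.1,0],[-0.15,0,0,0.2,0],[-0.15,0,0,0.1,0],[-0.15,0,0,0,0],[-0.15,0,0,0,0]]]'; python3 - <<'E'
from h import *
o=bot.get_obs();p,d=grab_frame("wrist");cv2.imwrite("pics/w4.png",p)
P=cloud(cam("wrist",o),d)
m=(red(p)>0)&(np.hypot(P[...,0]-439,P[...,1]-128.5)<35)&(P[...,2]>41);Q=P[m]
print(len(Q),Q.min(0).round(1),Q.max(0).round(1))
m=(P[...,2]>20)&(P[...,2]<75)&(np.hypot(P[...,0]-350,P[...,1]-132)<40);Q=P[m];print("big",Q.min(0).round(),Q.max(0).round())
E
python3 go.py 439 128.5 8
```

```text
clock: 9.7
eef_pos: [438.8, 128.6, 161.2]
orientation: [-2.289, -2.15, 0.002]
force: [0.4, -0.3, 0.7]
opening: 0.571
finger_force: 0.0
628 [422.3 111.8  41.1] [457.  147.2  49.1]
big [325. 110.  20.] [373. 157.  64.]
t 9.75 pos [439.4 128.6 161.8] shift units [-0.001 -0.002  0.769] turn units -0.001 tilt [ 0. -0. -1.] q [0.23 0.07 2.24 0.   0.83 0.3 ] F [-0.4 -0.6  0. ] op 0.575 ff 0.0
```

```bash
python3 -m jog '[[[-0.15,0.005,0.001,0.1,0],[-0.15,0,0,0.2,0],[-0.15,0,0,0.2,0],[-0.15,0,0,0.16,0],[-0.15,0,0,0.07,0],[-0.15,0,0,0.03,0],[-0.15,0,0,0,0],[0.2,0,0,0,0],[1,0,0,0,0],[1,0,0,0,0],[1,0,0,0,0],[1,0,0,0,0]]]' 50; python3 go.py 600.2 6 250
```

```text
clock: 10.95
eef_pos: [440.1, 129.8, 10.3]
orientation: [2.289, 2.151, 0.002]
force: [-0.9, -1.2, 11.4]
opening: 0.382
finger_force: 50.0
t 10.95 pos [440.1 129.8  10.3] shift units [-0.568  0.84  -1.197] turn units -0.001 tilt [ 0.     0.002 -1.   ] q [ 0.24  0.38  2.26 -0.    0.5   0.3 ] F [-0.9 -1.2 11.4] op 0.382 ff 50.0
```

```bash
python3 -m jog '[[[1,0,0,-0.03,0],[1,0,0,-0.1,0],[1,0,0,-0.2,0],[1,0,0,-0.2,0],[1,0,0,-0.2,0],[1,0,0,-0.2,0],[1,0,0,-0.2,0],[1,-0.05,0.08,-0.08,0],[1,-0.1,0.15,0,0],[1,-0.1,0.15,0,0],[1,-0.1,0.15,0,0],[1,-0.1,0.15,0,0],[1,-0.085,0.11,0,0],[1,-0.033,0.05,0,0],[1,0,0,0,0],[1,0,0,0,0]]]'; python3 go.py 600.2 6 190; python3 - <<'E'
from h import *
q,D=grab_frame("scene");cv2.imwrite("pics/scene4.png",q[100:300,220:420]);C=cam("scene");P=cloud(C,D)
from scipy.optimize import least_squares
m=(red(q)>0)&(np.hypot(P[...,0]-600,P[...,1]-5)<70)
for lo,hi,r in((70,88,27),(215,300,18)):
    S=P[m&(P[...,2]>lo)&(P[...,2]<hi)];print(lo,len(S),S.min(0).round(1),S.max(0).round(1),least_squares(lambda c:np.hypot(S[:,0]-c[0],S[:,1]-c[1])-r,[600,3],loss="soft_l1").x.round(1))
cv2.imwrite("pics/scene4.png",cv2.resize(q[90:290,230:430],None,fx=3,fy=3,interpolation=2)[:600,:600])
E
```

```text
clock: 12.55
eef_pos: [598.9, 6.3, 251.3]
orientation: [-2.289, -2.151, 0.001]
force: [-0.4, 0.0, -0.6]
opening: 0.377
finger_force: 50.0
t 12.55 pos [598.9   6.3 251.3] shift units [-0.001  0.007  0.307] turn units -0.001 tilt [ 0.    -0.001 -1.   ] q [-0.03  0.18  1.92  0.    1.04  0.03] F [-0.4  0.  -0.6] op 0.377 ff 50.0
70 102 [602.1   1.7  70. ] [627.2  32.3  88. ] [599.5   3.8]
215 389 [579.5 -10.8 240.5] [614.9  25.4 288.6] [599.6   3.7]
```

View pics/scene4.png

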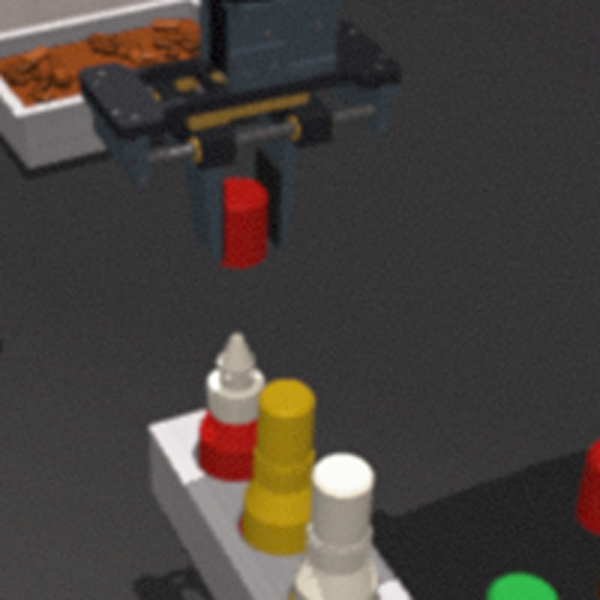

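The picture shows the cap at (243,222), upright in the fingers and straight above the spout at (237,345). Both axes fit to (599.5,3.8) in the same view. Lowering now.

```bash
python3 -m jog '[[[1,0,0.002,0.06,0],[1,0,0,0.1,0],[1,0,0,0.1,0],[1,0,0,0.07,0],[1,0,0,0.04,0],[1,0,0,0.03,0],[1,0,0,0.03,0],[1,0,0,0.02,0],[1,0,0,0,0],[1,0,0,0,0]]]' 60; python3 go.py 600.2 6 144.3
```

```text
clock: 13.6
eef_pos: [600.4, 5.7, 161.7]
orientation: [2.289, 2.151, 0.0]
force: [-0.6, 0.6, 0.4]
opening: 0.38
finger_force: 60.0
t 13.6 pos [600.4   5.7 161.7] shift units [ 0.001 -0.001  0.087] turn units -0.001 tilt [ 0.  0. -1.] q [-0.03  0.29  1.96 -0.    0.88  0.03] F [-0.6  0.6  0.4] op 0.38 ff 60.0
```

```bash
python3 -m jog '[[[1,0,0,0.01,0],[1,0,0,0.01,0],[1,0,0,0.01,0],[1,0,0,0.005,0],[1,0,0,0,0]]]'; python3 go.py 600.2 6 144.3; for i in 1 2 ; do :; done; python3 -m jog '[[[1,0,0,0.005,0],[1,0,0,0.005,0],[1,0,0,0,0]]]'; python3 -m jog '[[[1,0,0,0.005,0],[1,0,0,0.005,0],[1,0,0,0,0]]]'
```

```text
clock: 14.1
eef_pos: [600.3, 5.8, 154.4]
orientation: [2.289, 2.151, 0.0]
force: [-1.4, 0.7, 4.4]
opening: 0.376
finger_force: 60.0
t 14.1 pos [600.3   5.8 154.4] shift units [ 0.001 -0.001  0.05 ] turn units -0.001 tilt [ 0.  0. -1.] q [-0.03  0.3   1.97  0.    0.87  0.03] F [-1.4  0.7  4.4] op 0.376 ff 60.0
clock: 14.4
eef_pos: [600.2, 5.8, 152.3]
orientation: [-2.29, -2.151, 0.0]
force: [-0.2, -0.1, 2.5]
opening: 0.378
finger_force: 60.0
clock: 14.7
eef_pos: [599.9, 5.8, 149.9]
orientation: [-2.289, -2.151, 0.001]
force: [0.8, 0.0, -1.6]
opening: 0.378
finger_force: 60.0
```

The bead passed between 154 and 152. I'll continue to the hard stop.

```bash
python3 -m jog '[[[1,0,0,0.005,0],[1,0,0,0.005,0],[1,0,0,0,0]]]'; python3 -m jog '[[[1,0,0,0.005,0],[1,0,0,0.005,0],[1,0,0,0,0]]]';  python3 -m jog '[[[1,0,0,0.005,0],[1,0,0,0,0],[1,0,0,0,0]]]'; python3 -m jog '[[[1,0,0,0.005,0],[1,0,0,0,0],[1,0,0,0,0]]]'
```

```text
clock: 15.0
eef_pos: [599.9, 5.8, 147.9]
orientation: [-2.289, -2.151, 0.001]
force: [0.5, -0.0, -2.6]
opening: 0.375
finger_force: 60.0
clock: 15.3
eef_pos: [600.1, 5.8, 146.1]
orientation: [-2.29, -2.151, 0.0]
force: [0.2, 1.0, -3.0]
opening: 0.38
finger_force: 60.0
clock: 15.6
eef_pos: [600.4, 5.8, 145.5]
orientation: [2.289, 2.151, 0.0]
force: [0.1, 0.8, -1.0]
opening: 0.377
finger_force: 60.0
clock: 15.9
eef_pos: [600.3, 5.8, 144.4]
orientation: [2.29, 2.151, 0.0]
force: [-0.3, 0.4, -0.9]
opening: 0.38
finger_force: 60.0
```

```bash
python3 -m jog '[[[1,0,0,0.005,0],[1,0,0,0,0],[1,0,0,0,0]]]'; python3 -m jog '[[[1,0,0,0.005,0],[1,0,0,0,0],[1,0,0,0,0]]]';  python3 -m jog '[[[1,0,0,0.005,0],[1,0,0,0,0],[1,0,0,0,0]]]'; python3 go.py 600 6 144
```

```text
clock: 16.2
eef_pos: [600.9, 5.7, 144.3]
orientation: [2.289, 2.151, 0.001]
force: [-3.0, 0.4, 11.4]
opening: 0.38
finger_force: 60.0
clock: 16.5
eef_pos: [601.4, 5.7, 144.3]
orientation: [2.289, 2.15, 0.002]
force: [-4.3, 0.1, 21.9]
opening: 0.38
finger_force: 60.0
clock: 16.8
eef_pos: [602.0, 5.7, 144.3]
orientation: [2.288, 2.15, 0.004]
force: [-7.3, 0.8, 33.1]
opening: 0.376
finger_force: 60.1
t 16.8 pos [602.    5.7 144.3] shift units [ 0.001 -0.01   0.001] turn units -0.001 tilt [ 0.     0.003 -1.   ] q [-0.03  0.32  1.97 -0.    0.85  0.03] F [-7.3  0.8 33.1] op 0.376 ff 60.1
```

Hard stop at 144.3, exactly the expected home height, with 33 N. I'll ease the side load and verify with the cameras.

```bash
python3 -m jog '[[[1,0,-0.006,-0.001,0],[1,0,0,0,0],[1,0,0,0,0],[1,0,0,0,0],[1,0,0,0,0],[1,0,0,0,0]]]'; python3 - <<'E'
from h import *
q,D=grab_frame("scene");C=cam("scene");P=cloud(C,D)
m=(red(q)>0)&(np.hypot(P[...,0]-600,P[...,1]-5)<40)
S=P[m&(P[...,2]>132)];print("cap",len(S),S.min(0).round(1),S.max(0).round(1),np.percentile(S[:,2],[2,98]).round(1))
cv2.imwrite("pics/scene5.png",cv2.resize(q[130:330,230:430],None,fx=3,fy=3,interpolation=2))
E
python3 go.py 600 6 144
```

```text
clock: 17.4
eef_pos: [601.0, 5.8, 144.2]
orientation: [2.288, 2.149, 0.004]
force: [-5.7, -0.0, 27.7]
opening: 0.381
finger_force: 60.0
cap 325 [582.9 -11.9 135.2] [620.6  24.  199.7] [137.9 181.7]
t 17.45 pos [600.9   5.8 144.2] shift units [ 0.001 -0.005  0.001] turn units -0.001 tilt [ 0.     0.004 -1.   ] q [-0.03  0.32  1.97 -0.    0.85  0.03] F [-5.2 -0.2 27.5] op 0.378 ff 60.0
```

View pics/scene5.png

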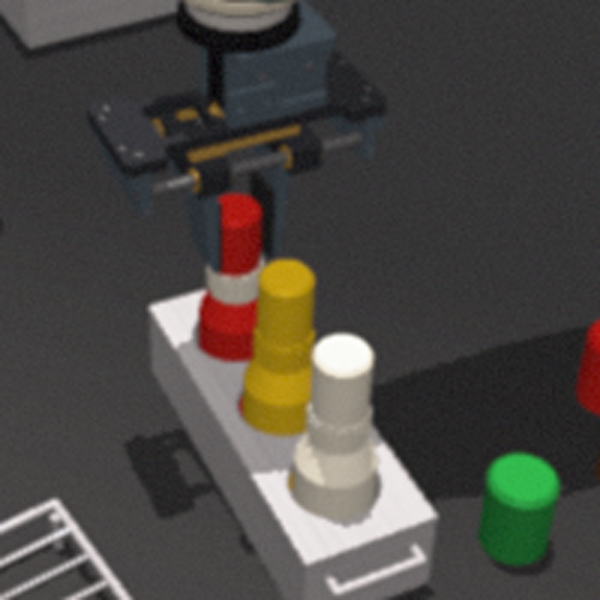

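The cap at (238,232) sits flush on the white collar at (235,283), with its top at z≈180. The bottle is upright in the well and the neighbours have not moved. The arm still presses with 27 N, so I'm handing in.

```bash
python3 -c "
from station import bot
print(bot.finish_job())"
```

```text
the job is handed in; nothing more can be done
None
```

The red bottle stands upright in the empty well with its red cap fully home on the collar, and the arm still holds the cap pressed down at about 27 N; the job was handed in at about 17.5 s, verdict not shown.

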